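# Set up a light-transmission line on the optical rail

### The arm

A 6-joint arm with a two-finger parallel gripper is mounted at the origin on a cart in front of the work surface, level with it; the furniture and walls round the work are solid. World frame = base frame: x ahead of the robot, y to its left, z up, the work surface at z = 0. Lengths are in m, angles in rad, forces in N, time in s.
With the tool pointing down it reaches from about 0.4 to 0.825 m from the base axis. Payload 7 kg.
Tool frame: the origin (TCP) lies at the very end of the fingers, on their centre line; the grasp point (between the pads) lies 19 mm behind it; z points along the fingers, y is the line along which they close (so a half turn about z gives the same grasp; the last joint's range is limited). The gripper opens to 88 mm and grips with 3 to 60 N. Pads are 19 mm wide; open, the fingers measure 130 mm over their backs; the gripper's body (78 mm by 193 mm) begins 47 mm behind the grasp point.
Start: joints at [-0.959, 0.359, 0.012, 0, -1.224, -0.288], TCP at [0.215, -0.64, 0.227] pointing down, gripper open.
Joint ranges: [-3.07, 3.07], [-1.43, 2.12], [-1.02, 1.25], [-3.03, 1.67], [-3.05, -0], [-3.03, 3.03]. Speed limits (rad/s): [2.39, 2.39, 3.01, 3.14, 3.14, 3.14].

### API

Orientations are given as [roll, pitch, yaw] about the fixed x, y, z axes, in that order (R = Rz(yaw) Ry(pitch) Rx(roll)).
In Python, from station import arm, grab_frame gives the robot as it stands.
- The arm moves only by the tool jog_arm, never from a script. Its argument "deltas" is a list that holds one entry, the list of rows, each a list of 4 numbers: the shift along the tool's x, y, z in units of 60 mm (1.0 is 60 mm), then the turn about the tool's z in units of 5 degrees (1.0 is 5 degrees). A call has 1 to 8 rows; each row is the pose to reach, as a shift and turn from the pose commanded when the call began, along the tool's axes at that moment; what a row does not reach only later rows make up. A row lasts 1/8 s, in which the tool goes at most 62.5 mm and 10.7 degrees, less where a joint would pass 70% of its speed; a pose out of reach is approached as far as the arm can. A call with a gripper value outside its range is refused whole. "grip" is the finger opening in mm, from 0 to 87.6, set as the call begins (left out, the last holds). The fingers move at their own pace and stop on an object; "squeeze" is the grip in N (left out, the last holds). Time passes only in rows, so rows that repeat a pose let the fingers close. It gives the time, the measured TCP pose, the force, the opening and the grip force at its end, in the units of the state.
- arm.get_state(): the state, without advancing time (a new reading comes with each control period).
- grab_frame(name): name is "scene" or "top" or "wrist"; returns a dict with "img" (420x560x3 uint8, red, green, blue), "vfov" (degrees; the focal length in pixels is half the picture's height over the tangent of half this angle, whatever the lens; pixels are square), "cx", "cy" (the principal point, pixels), "xyz" and "rotation" of the camera in the world. Camera axes: x right, y down, z forward; pixel columns grow to the right and rows downward; lengths in m; the calibration is good to about 2 mm. A picture is of the moment at which its call begins. There is no depth.
- arm.job_done(): hands the job in; it is judged then, once.
The state is a dict: "t": time; "q": joint angles; "qd": joint speeds; "joint_efforts": joint torques, N m; "eef_pos": TCP position; "ee_rot": TCP orientation; "force": force on the tool from outside, world axes, zero at the start; "moment": the same for the moment, N m; "width": finger opening in m; "gripper_force": force on a finger pad.
Only numpy, scipy, OpenCV 4.12 (cv2) and the standard library are available. Lean on these libraries where they do the work, as an engineer would, in place of code of your own. Each camera call takes 0.05 s, during which the arm holds its last target. There are 200 camera calls.

### The job

Build up the light path on the optical rail: starting from the lamp, seat the large lens, then the slit plate, then the sample cell and last the small tube lens on the rail, so that from the lamp to the screen each stands 60 mm (centre to centre) from the next. Every carrier must sit fully down astride the rail, upright and let go; keep the optics upright as you carry them and leave the tweezers, the marker pen and the tape roll where they lie.

Things in the scene. Friction and masses are not known exactly. Their poses are not given: they have to be found in the camera images.
- rail: Aluminium optical rail, fixed, 380 mm long: dark foot 54 mm wide, 6 mm high; on it a bar 30 mm wide, its flat top at z = 0.026, upper edges chamfered 3 mm at 45 degrees, ticks every 10 mm. Origin: middle of the rail, on the bench; x along it (within 9 degrees of the room's y). A carrier astride the bar rests on its top, with 2 mm play to each side.
- lamp: Lamp: upright white opal cylinder, 33 mm thick, with dark fins on top (z = 0.096), fixed on the rail 150 mm from its middle, at either end. Origin below its centre at z = 0.016, as of all seated carriers. All carriers: aluminium, 40 mm (x, along the rail) by 52 by 22 mm high, groove 34 wide and 10 deep below along x, black lock screw 8 mm out of the +y side.
- screen: Screen: upright white card in a dark frame, 60 mm wide, 7 mm thick, square to the rail, top at z = 0.096, on a carrier fixed on the rail at the end away from the lamp, 300 mm from it. Origin below its centre at z = 0.016; x along the rail.
- large_lens: Large lens: upright dark ring 54 mm across, 16 mm thick, with a 46 mm glass lens. On a carrier as described at the lamp, 0.1 to 0.27 kg, x along the light; alike both ways round. Origin: centre of the carrier's underside, z = 0 on the bench, 0.016 on the rail. Lens centre 57 mm above the origin, top 84. Grip across y on the flat lugs at lens height: 60 mm over them, 16 mm along x, 18 mm high.
- slit_plate: Slit plate: thin upright dark frame 40 mm wide, 46 mm high, 6 mm thick, with two steel blades and a narrow upright slit between. On a carrier as described at the lamp, 0.1 to 0.27 kg, x along the light; alike both ways round. Origin: centre of the carrier's underside, z = 0 on the bench, 0.016 on the rail. The frame spans 34 to 80 mm above the origin; grip its flat sides across y (40 mm).
- sample_cell: Sample cell: clear square cell with white stopper in an aluminium holder 32 x 32 mm. On a carrier as described at the lamp, 0.1 to 0.27 kg, x along the light; alike both ways round. Origin: centre of the carrier's underside, z = 0 on the bench, 0.016 on the rail. The holder spans 34 to 78 mm above the origin, stopper top 85; grip the holder's flat sides across y (32 mm).
- tube_lens: Small tube lens: black tube 31 mm thick, 52 mm long, along x, in an aluminium block 40 mm wide, 16 mm along x. On a carrier as described at the lamp, 0.1 to 0.27 kg, x along the light; alike both ways round. Origin: centre of the carrier's underside, z = 0 on the bench, 0.016 on the rail. Tube axis 57 mm above the origin, block 34 to 80, screws to 83; grip the block across y (40 mm).
- tweezers: Bystander: pale steel tweezers, 123 x 14 x 10 mm, lying on the bench; origin under its centre, y along it.
- marker: Bystander: white and blue marker pen, 135 x 17 x 16 mm, lying on the bench; origin under its centre, y along it.
- tape_roll: Bystander: roll of orange film tape, 78 mm across, 19 mm high, lying flat on the bench; origin under its centre.
Mind the look-alikes: they are no part of the job. What is shaped like the large_lens but red or turquoise is not meant.

How it is judged:
At the end, for the whole second after the job is handed in: From lamp to screen: large lens, slit plate, sample cell, tube lens, each 60 mm from its neighbour within 15 mm; carriers fully down astride the rail (height within 3 mm, across within 4 mm, square within 0.15 rad, upright within 0.06 rad), at rest, released (horizontal distance between lamp and large_lens between 0.045 and 0.075 m and horizontal distance between large_lens and slit_plate between 0.045 and 0.075 m and horizontal distance between slit_plate and sample_cell between 0.045 and 0.075 m and horizontal distance between sample_cell and tube_lens between 0.045 and 0.075 m and horizontal distance between tube_lens and screen between 0.045 and 0.075 m and y of large_lens in the frame of rail between -0.004 and 0.004 m and z of large_lens in the frame of rail between 0.013 and 0.019 m and angle between the x axis of each of large_lens, slit_plate, sample_cell, tube_lens and the x axis of rail, either way round below 0.15 rad and angle between each of large_lens, slit_plate, sample_cell, tube_lens's own z axis and vertical below 0.06 rad and linear speed of each of large_lens, slit_plate, sample_cell, tube_lens below 0.02 m/s and angular speed of each of large_lens, slit_plate, sample_cell, tube_lens below 0.2 rad/s and y of slit_plate in the frame of rail between -0.004 and 0.004 m and z of slit_plate in the frame of rail between 0.013 and 0.019 m and y of sample_cell in the frame of rail between -0.004 and 0.004 m and z of sample_cell in the frame of rail between 0.013 and 0.019 m and y of tube_lens in the frame of rail between -0.004 and 0.004 m and z of tube_lens in the frame of rail between 0.013 and 0.019 m); the robot touches nothing.
It fails at once if one of the optical parts is tipped over (angle between any of large_lens, slit_plate, sample_cell, tube_lens's own z axis and vertical above 0.7 rad).
It fails at once if the tweezers is pushed more than 30 mm from its place (distance of tweezers from where it was at the start of the episode above 0.03 m).
It fails at once if the marker pen is pushed more than 30 mm from its place (distance of marker from where it was at the start of the episode above 0.03 m).
It fails at once if the tape roll is pushed more than 30 mm from its place (distance of tape_roll from where it was at the start of the episode above 0.03 m).
It also fails if it takes over 93 s, if anything falls off the work surface, if the arm or the gripper's body presses on something with over 40 N, if the wrist force passes 120 N, or if a joint passes its speed limit or range.

## Working session

There is one attempt and no reset: what is moved stays moved. The work goes in short steps, Python scripts to look and compute and a tool call to move; the robot and the scene stay as the last step left them, time stands still between calls to the robot, and variables do not carry over. Pictures are saved under pics/ and viewed, at most 14 in all, crops included, and the job is handed in when it is done.

Besides the shell and the picture viewer there is one more tool, called after "Request:" in YAML: its name, and indented under it one key for each argument. jog_arm: Moves the arm, as the interface text tells. Its arguments: {"type":"object","properties":{"deltas":{"type":"array"},"grip":{"type":"number"},"squeeze":{"type":"number"}},"required":["deltas"]}

```bash
mkdir -p pics; ls; python3 - <<'E'
from station import arm, grab_frame
import cv2
print(arm.get_state())
for n in ("top","scene"):
    f=grab_frame(n); cv2.imwrite(f"pics/{n}0.png",f["img"][:,:,::-1]); print(n,{k:v for k,v in f.items() if k!="img"})
E
```

```text
pics
{'t': 0.0, 'q': array([-9.58917178e-01,  3.59392052e-01,  1.10715907e-02, -3.57194241e-04,
       -1.22408876e+00, -2.88107363e-01]), 'qd': array([ 5.27189961e-05,  2.48759867e-03,  5.85818009e-04,  7.52091912e-04,
        1.57116265e-05, -5.97485326e-04]), 'joint_efforts': array([ 1.39874439e-03, -5.82722354e+01,  2.93060035e+01,  6.99756235e+00,
        7.08594176e-03, -2.12913192e-04]), 'eef_pos': array([ 0.2145781 , -0.63947757,  0.22562361]), 'ee_rot': array([ 3.13995082e+00, -1.36384319e-04, -2.81794240e+00]), 'force': array([0.93498407, 0.10380605, 0.37739996]), 'moment': array([ 0.02864881, -0.02129313,  0.03141011]), 'gripper_force': 0.0, 'width': 0.08772926063695843}
top {'vfov': 46.51810800517148, 'cx': 273.7394263724269, 'cy': 203.14003136622895, 'xyz': array([0.43009798, 0.09640453, 1.02738231]), 'rotation': array([-2.99915367, -0.02364479, -1.56246345])}
scene {'vfov': 50.06355422831755, 'cx': 282.1898582131346, 'cy': 199.2117805926916, 'xyz': array([-0.06114709,  0.61545596,  0.42854492]), 'rotation': array([-2.02445521, -0.00578771, -2.26548634])}
```

View pics/top0.png

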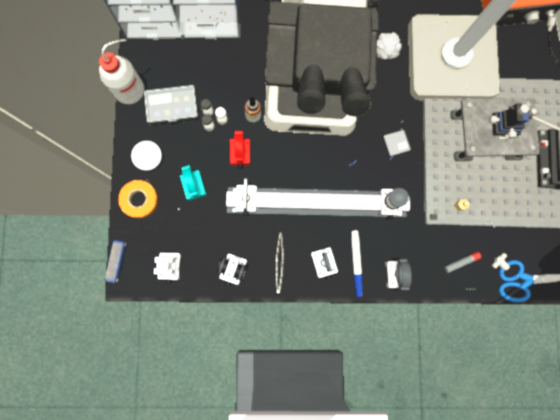

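View pics/scene0.png

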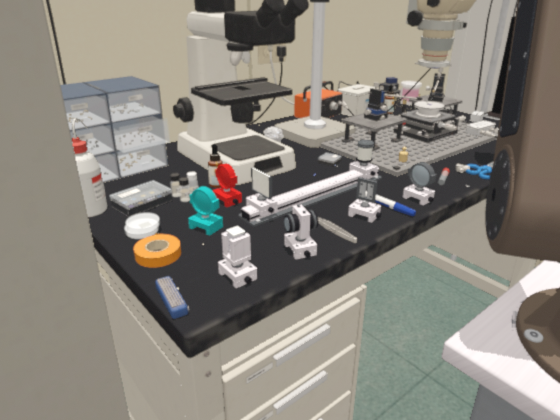

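The top picture shows the lamp at (396,199), the screen at (242,197) and the rail between them. Candidates for the large lens are the dark one at (400,274), the red one at (240,150) and the turquoise one at (192,184); I choose the dark one. The slit plate is at (325,262), the tube lens at (232,268) and the sample cell at (167,266). Next, a close crop to check this.

```bash
cat > h.py <<'E'
import numpy as np, cv2
from scipy.spatial.transform import Rotation as R
from station import arm, grab_frame
def cam(f):
    F=f["img"].shape[0]/2/np.tan(np.radians(f["vfov"])/2)
    return F,R.from_euler("xyz",f["rotation"]).as_matrix(),np.array(f["xyz"])
def proj(f,P):
    F,M,t=cam(f); p=(np.atleast_2d(P)-t)@M
    return p[:,:2]/p[:,2:]*F+[f["cx"],f["cy"]]
def back(f,uv,z):
    F,M,t=cam(f); uv=np.atleast_2d(uv).astype(float)
    d=np.c_[(uv-[f["cx"],f["cy"]])/F,np.ones(len(uv))]@M.T
    return t+d*((z-t[2])/d[:,2])[:,None]
def crop(f,u0,v0,u1,v1,s,name):
    c=cv2.resize(f["img"][v0:v1,u0:u1,::-1],None,fx=s,fy=s,interpolation=cv2.INTER_CUBIC); cv2.imwrite(name,c)
E
python3 - <<'E'
from h import *
f=grab_frame("top")
im=f["img"]
a=cv2.resize(im[240:300,140:425],None,fx=2.8,fy=2.8,interpolation=cv2.INTER_CUBIC)
b=cv2.resize(im[170:230,215:425],None,fx=3.8,fy=3.8,interpolation=cv2.INTER_CUBIC)
b=b[:,:a.shape[1]]; cv2.imwrite("pics/crop1.png",np.vstack([a,b])[:,:,::-1]); print(a.shape,b.shape)
for n,uv,z in [("lens",(397,274),.03),("slit",(325,262),.03),("tube",(232,268),.03),("cell",(167,266),.03),("lampT",(398,197),.09),("scrT",(244,196),.09)]: print(n,back(f,uv,z).round(3))
E
```

```text
(168, 798, 3) (228, 798, 3)
lens [[ 0.431 -0.178  0.03 ]]
slit [[ 0.454 -0.031  0.03 ]]
tube [[0.44  0.157 0.03 ]]
cell [[0.443 0.288 0.03 ]]
lampT [[ 0.58  -0.167  0.09 ]]
scrT [[0.578 0.133 0.09 ]]
```

View pics/crop1.png

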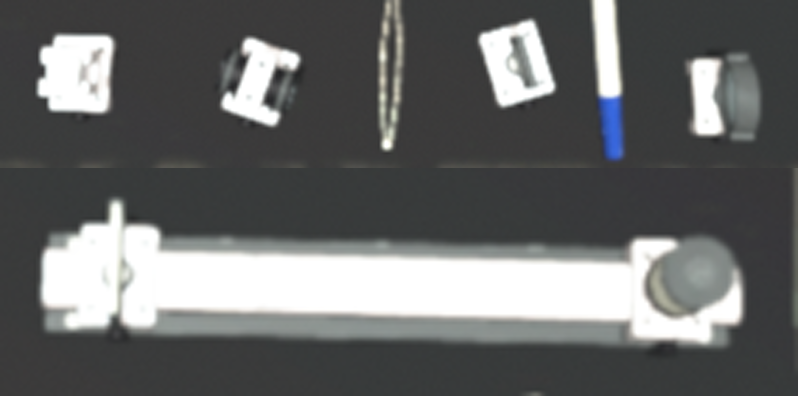

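The close crop confirms it: the dark-ringed lens on a white carrier at crop (722,95), i.e. picture (398,274), is the right one, with the marker next to it at (357,263). I now measure the rail and the carriers.

```bash
python3 - <<'E'
from h import *
f=grab_frame("top"); g=cv2.cvtColor(f["img"],cv2.COLOR_RGB2GRAY).astype(float)
print(g[183:222,300].astype(int)); print(g[183:222,350].astype(int))
def edge(col,a,b,th):  # first crossing going a->b
    s=1 if b>a else -1
    for v in range(a,b,s):
        if (g[v,col]-th)*(g[v+s,col]-th)<0: return v+s*(th-g[v,col])/(g[v+s,col]-g[v,col])
us=np.arange(268,372,4)
for nm,a,b,th,z in [("far foot",183,200,80,.006),("far bar",183,200,185,.0245),("near bar",225,203,185,.0245),("near foot",225,203,80,.006)]:
    P=np.array([back(f,(u,edge(u,a,b,th)),z)[0] for u in us]); k=np.polyfit(P[:,1],P[:,0],1); r=P[:,0]-np.polyval(k,P[:,1])
    print(nm,"x at y=-.02:",np.polyval(k,-.02).round(4),"slope",k[0].round(4),"rms",r.std().round(5))
# carriers: bright blobs
for nm,(u0,v0,u1,v1) in dict(cell=(148,245,190,285),tube=(210,245,255,292),slit=(305,240,345,285),lens=(380,252,415,295)).items():
    m=(g[v0:v1,u0:u1]>130).astype(np.uint8); c=max(cv2.findContours(m,0,2)[0],key=cv2.contourArea)[:,0]+[u0,v0]
    W=back(f,c,.022)[:,:2]; print(nm,cv2.minAreaRect((W*1000).astype(np.float32)), W.min(0).round(3),W.max(0).round(3))
E
```

```text
[ 58  58  58  58  58  73 107 136 146 171 235 255 255 255 255 255 255 255
 255 255 255 255 255 255 244 176 144 146 147 147 143 122  80  59  58  58
  58  58  59]
[ 58  58  58  58  58  58  70 104 132 138 160 228 254 255 255 255 255 255
 255 255 255 255 255 255 255 249 193 142 140 142 142 139 117  78  59  58
  58  58  59]
far foot x at y=-.02: 0.6093 slope 0.0134 rms 0.00038
far bar x at y=-.02: 0.5974 slope 0.0133 rms 0.00015
 ** On entry to DLASCL parameter number  4 had an illegal value
 ** On entry to DLASCL parameter number  4 had an illegal value
 ** On entry to DLASCL parameter number  4 had an illegal value
 ** On entry to DLASCL parameter number  4 had an illegal value
 ** On entry to DLASCL parameter number  5 had an illegal value
 ** On entry to DLASCL parameter number  4 had an illegal valueTraceback (most recent call last):
  File "<stdin>", line 10, in <module>
    c, resids, rank, s = lstsq(lhs, rhs, rcond)
                         ~~~~~^^^^^^^^^^^^^^^^^
    x, resids, rank, s = _umath_linalg.lstsq(a, b, rcond,
                         ~~~~~~~~~~~~~~~~~~~^^^^^^^^^^^^^
                                             signature=signature)
                                             ^^^^^^^^^^^^^^^^^^^^
    raise LinAlgError("SVD did not converge in Linear Least Squares")
numpy.linalg.LinAlgError: SVD did not converge in Linear Least Squares
```

```bash
python3 - <<'E'
from h import *
f=grab_frame("top"); g=cv2.cvtColor(f["img"],cv2.COLOR_RGB2GRAY).astype(float)
def edge(col,a,b,th):
    s=1 if b>a else -1
    for v in range(a,b,s):
        if (g[v,col]-th)*(g[v+s,col]-th)<=0: return v+s*(th-g[v,col])/(g[v+s,col]-g[v,col])
    return np.nan
us=np.arange(268,372,3)
for nm,a,b,th,zs in [("far foot",183,202,100,[.006]),("far bar",183,202,200,[.023,.026]),("near bar",203,225,200,[.023,.026]),("near foot",225,203,100,[.006])]:
  for z in zs:
    V=np.array([edge(u,a,b,th) for u in us]); ok=~np.isnan(V)
    P=back(f,np.c_[us,V][ok],z); k=np.polyfit(P[:,1],P[:,0],1); r=P[:,0]-np.polyval(k,P[:,1])
    print(nm,z,"x at y=-.02:",np.polyval(k,-.02).round(4),"slope",k[0].round(4),"rms",r.std().round(5),ok.sum())
for nm,(u0,v0,u1,v1) in dict(cell=(148,245,190,285),tube=(210,245,255,292),slit=(305,240,345,285),lens=(380,252,415,295)).items():
    m=(g[v0:v1,u0:u1]>150).astype(np.uint8); c=max(cv2.findContours(m,0,2)[0],key=cv2.contourArea)[:,0]+[u0,v0]
    W=back(f,c,.022)[:,:2]; print(nm,cv2.minAreaRect((W*1000).astype(np.float32)), W.min(0).round(3),W.max(0).round(3))
st=arm.get_state(); w=grab_frame("wrist"); M=R.from_euler("xyz",st["ee_rot"]).as_matrix()
print("wristcam in tool",(M.T@(w["xyz"]-st["eef_pos"])).round(3),w["vfov"]); print((M.T@cam(w)[1]).round(3)); print(M.round(2))
E
```

```text
far foot 0.006 x at y=-.02: 0.608 slope 0.0145 rms 0.00047 35
far bar 0.023 x at y=-.02: 0.5971 slope 0.0131 rms 0.00015 35
far bar 0.026 x at y=-.02: 0.5966 slope 0.0131 rms 0.00015 35
near bar 0.023 x at y=-.02: 0.5648 slope 0.0137 rms 0.00017 35
near bar 0.026 x at y=-.02: 0.5644 slope 0.0137 rms 0.00017 35
near foot 0.006 x at y=-.02: 0.5535 slope 0.0109 rms 0.00036 35
cell ((443.6522216796875, 290.9454345703125), (52.46244430541992, 54.85102462768555), 87.68608093261719) [0.417 0.264] [0.471 0.318]
tube ((438.4921875, 156.52871704101562), (43.06269454956055, 55.36981201171875), 70.67451477050781) [0.408 0.129] [0.468 0.184]
slit ((453.509033203125, -30.41899871826172), (55.11430740356445, 43.67183303833008), 16.397043228149414) [ 0.423 -0.057] [ 0.485 -0.004]
lens ((430.84442138671875, -169.76065063476562), (20.66951560974121, 53.223941802978516), 88.5818099975586) [ 0.404 -0.181] [ 0.457 -0.159]
wristcam in tool [ 0.067  0.    -0.157] 65.8363991908963
[[ 0.001 -0.969 -0.246]
 [ 1.     0.001  0.   ]
 [-0.    -0.246  0.969]]
[[-0.95 -0.32 -0.  ]
 [-0.32  0.95  0.  ]
 [ 0.    0.   -1.  ]]
```

```bash
cat >> h.py <<'E'
def plan(x,y,z,yawdeg):
    s=arm.get_state(); M=R.from_euler("xyz",s["ee_rot"]).as_matrix()
    d=M.T@(np.array([x,y,z])-s["eef_pos"])/.06
    yaw=np.degrees(s["ee_rot"][2]); t=-((yawdeg-yaw+180)%360-180)/5
    print("plan",d.round(3),"turn",round(t,2))
E
python3 - <<'E'
from h import *
f=grab_frame("top")
print("lug",back(f,[(405,259.6),(405,289)],.066).round(4))
print("lamp",back(f,[(397.1,196.5)],.096).round(4),"screen top ends",back(f,[(245.7,179),(245.7,200)],.096).round(4))
plan(.432,-.178,.2,-90)
E
```

```text
lug [[ 0.459  -0.1845  0.066 ]
 [ 0.4019 -0.1828  0.066 ]]
lamp [[ 0.5797 -0.164   0.096 ]] screen top ends [[0.6105 0.1302 0.096 ]
 [0.5694 0.1295 0.096 ]]
plan [-5.882  6.144  0.441] turn -14.29
```

Request:
jog_arm:
  deltas:
    - [[-0.6,0.6,0.05,-1.5],[-1.2,1.25,0.1,-3],[-1.8,1.9,0.15,-4.6],[-2.5,2.6,0.2,-6.2],[-3.1,3.2,0.25,-7.8],[-3.8,3.9,0.3,-9.4],[-4.5,4.6,0.35,-11],[-5.1,5.3,0.4,-12.6]]
  grip: 87.6

```text
t: 1.35
eef_pos: [0.4045, -0.2393, 0.2028]
ee_rot: [-3.141, -0.0, -1.713]
force: [2.0, -0.1, 0.4]
width: 0.0879
gripper_force: 0.0
```

```bash
python3 -c "
from h import *
print(arm.get_state()['t']);plan(.431,-.181,.2,-90)"
```

```text
1.35
plan [-1.024 -0.3    0.047] turn -1.63
```

Request:
jog_arm:
  deltas:
    - [[-0.5,-0.15,0.02,-0.8],[-1.0,-0.3,0.05,-1.63],[-1.02,-0.3,0.05,-1.63]]

```text
t: 1.72
eef_pos: [0.4312, -0.1817, 0.1997]
ee_rot: [-3.141, 0.0, -1.573]
force: [-0.5, 0.3, -0.6]
width: 0.0875
gripper_force: 0.0
```

```bash
python3 -c "
from h import *
f=grab_frame('wrist'); cv2.imwrite('pics/w1.png',f['img'][:,:,::-1])
print(arm.get_state()['eef_pos'],arm.get_state()['ee_rot'])
for z in (.066,.022): print(z,back(f,(280,210),z))
print(proj(f,[[.431,-.183,.057],[.431,-.183,.022],[.451,-.203,.022],[.411,-.163,.022]]).round(0))
"
```

```text
[ 0.43075246 -0.18239326  0.19969313] [-3.14132268e+00  2.81790356e-05 -1.57447794e+00]
0.066 [[ 0.43237359 -0.1775836   0.066     ]]
0.022 [[ 0.43274751 -0.16697721  0.022     ]]
[[282. 202.]
 [282. 195.]
 [262. 176.]
 [300. 214.]]
```

View pics/w1.png

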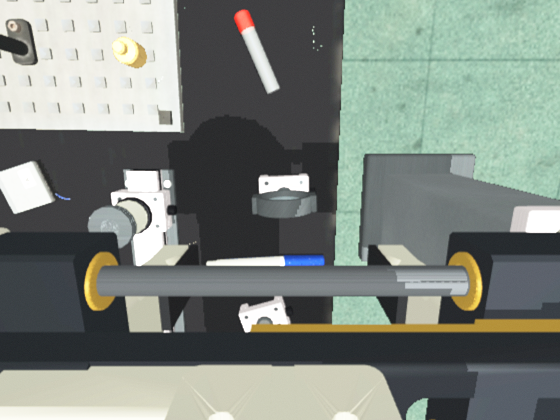

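The wrist picture shows the dark lens at (284,203) with its lugs at (254,203) and (315,203), within 2 px of the prediction. The marker at (265,262) is clear of the fingers. I descend.

Request:
jog_arm:
  deltas:
    - [[0,0,0.7,0],[0,0.01,1.5,0],[0,0.02,2.2,0],[0,0.02,2.6,0],[0,0.02,2.7,0],[0,0.02,2.7,0]]

```text
t: 2.52
eef_pos: [0.4294, -0.1837, 0.0379]
ee_rot: [3.142, -0.0, -1.577]
force: [0.8, -0.2, 0.9]
width: 0.0877
gripper_force: 0.0
```

Request:
jog_arm:
  deltas:
    - [[0,0,0,0],[0,0,0,0],[0,0,0,0],[0,0,0,0],[0,0,0,0]]
  grip: 50
  squeeze: 25

```text
t: 3.15
eef_pos: [0.4296, -0.1832, 0.038]
ee_rot: [-3.141, -0.0, -1.576]
force: [-1.2, 0.9, 7.1]
width: 0.0599
gripper_force: 25.0
```

Request:
jog_arm:
  deltas:
    - [[0,0,-0.4,0],[0,0,-0.9,0],[-0.4,-0.1,-1.0,0],[-0.9,-0.5,-1.0,0],[-1.2,-1.1,-1.0,0],[-1.27,-1.8,-1.0,0],[-1.27,-2.3,-1.0,0],[-1.27,-2.5,-1.0,0]]

```text
t: 4.15
eef_pos: [0.5806, -0.1075, 0.0967]
ee_rot: [3.14, -0.0, -1.576]
force: [-1.6, -0.2, -1.1]
width: 0.0601
gripper_force: 25.0
```

```bash
python3 -c "
from h import *
plan(.5798,-.107,.098,-90.8)
f=grab_frame('wrist'); cv2.imwrite('pics/w2.png',f['img'][:,:,::-1])
s=arm.get_state(); print(s['t'],s['eef_pos'],s['ee_rot'],s['force'],s['width'])
y=np.array([-.2,-.167,-.1]); c=.581+.0135*(y+.02)
for o,z in((-.012,.026),(.012,.026),(0,.096)): print(proj(f,np.c_[c+o,y,y*0+z]).round(0).tolist())
"
```

```text
plan [-0.009  0.013 -0.022] turn 0.1
4.2 [ 0.58111301 -0.10766715  0.09672625] [ 3.14086089e+00 -2.47974400e-04 -1.57580362e+00] [ 2.36698849 -0.99296245 -0.94717823] 0.06018043724693739
[[301.0, 90.0], [300.0, 141.0], [298.0, 234.0]]
[[265.0, 90.0], [265.0, 141.0], [265.0, 235.0]]
[[283.0, 71.0], [283.0, 146.0], [282.0, 275.0]]
```

View pics/w2.png

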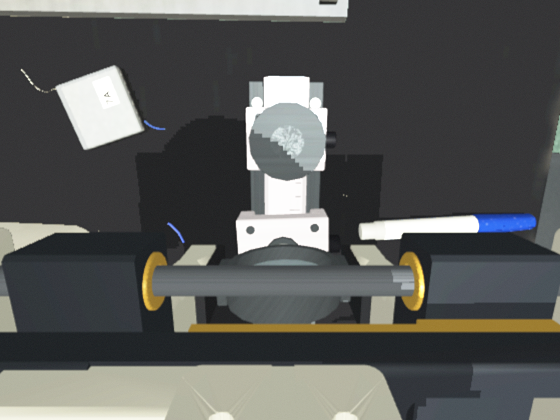

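The wrist picture shows the lamp top at (287,141), bar edges at about 264 and 305 at row 195, and the held carrier spanning 238..328. I measure the held carrier against the rail.

```bash
python3 -c "
from h import *
f=grab_frame('wrist'); s=arm.get_state(); e=s['eef_pos'];print(e)
g=cv2.cvtColor(f['img'],cv2.COLOR_RGB2GRAY).astype(int)
for v in (190,195,200): print(v,g[v,240:330].tolist())
for v in (218,226): print(v,g[v,228:340].tolist())
y=e[1]-.02; print('carrier exp',proj(f,[[e[0]+.026,y,.08],[e[0]-.026,y,.08]]).round(1).tolist())
yy=back(f,(284,195),.026)[0]; print(yy); c=.581+.0135*(yy[1]+.02)
print('rail exp',proj(f,[[c+o,yy[1],z] for o,z in ((.027,.006),(.015,.023),(.012,.026),(-.012,.026),(-.015,.023),(-.027,.006))]).round(1).tolist())
"
```

```text
[ 0.5797093  -0.1077572   0.09672392]
190 [35, 37, 34, 37, 35, 37, 37, 36, 35, 39, 37, 68, 101, 109, 105, 98, 99, 102, 101, 101, 106, 105, 104, 102, 105, 167, 238, 243, 244, 251, 253, 253, 253, 253, 253, 253, 253, 253, 253, 253, 253, 253, 253, 253, 253, 253, 253, 253, 253, 253, 253, 253, 253, 253, 253, 253, 253, 253, 253, 252, 253, 253, 253, 246, 241, 241, 231, 151, 110, 109, 106, 104, 105, 104, 104, 108, 110, 108, 107, 102, 66, 42, 37, 35, 37, 35, 38, 36, 36, 37]
195 [38, 36, 36, 39, 36, 37, 36, 35, 35, 34, 38, 65, 100, 108, 107, 102, 100, 101, 101, 102, 103, 101, 103, 103, 106, 169, 239, 243, 244, 251, 253, 253, 253, 253, 253, 253, 253, 253, 253, 253, 253, 253, 253, 253, 253, 253, 253, 253, 253, 253, 253, 253, 253, 253, 253, 253, 253, 253, 253, 253, 253, 253, 252, 245, 240, 242, 231, 152, 107, 105, 102, 102, 103, 104, 107, 105, 107, 108, 106, 97, 59, 37, 35, 37, 37, 37, 36, 35, 34, 37]
200 [34, 34, 37, 37, 35, 34, 38, 35, 37, 33, 35, 56, 97, 107, 105, 99, 101, 99, 101, 103, 103, 104, 102, 101, 105, 176, 239, 243, 243, 249, 253, 253, 253, 253, 253, 253, 253, 253, 253, 253, 253, 253,
[... 804 characters left out ...]
30, 75, 238, 255, 254, 253, 253, 253, 253, 253, 253, 254, 254, 245, 204, 158, 145, 143, 199, 246, 255, 254, 253, 253, 253, 253, 253, 253, 253, 253, 253, 253, 253, 253, 253, 253, 253, 253, 253, 253, 253, 253, 253, 253, 253, 253, 253, 253, 253, 253, 253, 253, 253, 253, 253, 253, 253, 253, 253, 253, 253, 253, 253, 253, 252, 253, 252, 252, 252, 252, 252, 252, 252, 252, 253, 253, 195, 106, 92, 97, 98, 98, 95, 105, 177, 252, 253, 252, 252, 252, 252, 252, 253, 252, 175, 66, 34, 37, 37, 36, 38, 36, 36, 37, 38, 35]
carrier exp [[235.8, 217.2], [329.7, 216.7]]
[ 0.57872109 -0.12973947  0.026     ]
rail exp [[247.9, 190.3], [262.1, 194.3], [266.1, 195.1], [299.7, 194.9], [303.6, 194.1], [317.7, 190.0]]
```

The held carrier (middle 282) agrees with the measured TCP, but the rail (middle 286) lies about 2 mm nearer in x than the top camera said. I shift to match and lower.

Request:
jog_arm:
  deltas:
    - [[0,0.04,0.1,0.08],[0,0.04,0.3,0.08],[0,0.04,0.42,0.08],[0,0.04,0.52,0.08],[0,0.04,0.6,0.08],[0,0.04,0.67,0.08],[0,0.04,0.7,0.08],[0,0.04,0.7,0.08]]

```text
t: 5.25
eef_pos: [0.5777, -0.1076, 0.0556]
ee_rot: [-3.141, 0.0, -1.583]
force: [2.1, 0.3, -2.0]
width: 0.0598
gripper_force: 25.0
```

Request:
jog_arm:
  deltas:
    - [[0,0,0.02,0],[0,0,0.03,0],[0,0,0.03,0]]

```text
t: 5.62
eef_pos: [0.5776, -0.1077, 0.0541]
ee_rot: [-3.141, 0.0, -1.583]
force: [2.6, 0.7, 1.0]
width: 0.06
gripper_force: 25.0
```

Request:
jog_arm:
  deltas:
    - [[0,0,0,0],[0,0,0,0],[0,0,0,0],[0,0,0,0]]
  grip: 85

```text
t: 6.12
eef_pos: [0.577, -0.1078, 0.0536]
ee_rot: [3.141, -0.0, -1.583]
force: [0.3, -0.2, -0.5]
width: 0.0845
gripper_force: 0.0
```

Request:
jog_arm:
  deltas:
    - [[0,0,-0.4,0],[0,0,-1.0,0],[0,0,-1.6,0],[0,0,-2.2,0],[0,0,-2.4,0],[0,0,-2.4,0]]

```text
t: 6.88
eef_pos: [0.5774, -0.1076, 0.1982]
ee_rot: [-3.14, 0.0, -1.583]
force: [-0.2, 0.7, -0.8]
width: 0.085
gripper_force: 0.0
```

```bash
python3 -c "
from h import *
plan(.4535,-.034,.2,-90+16)
f=grab_frame('wrist'); cv2.imwrite('pics/w3.png',f['img'][:,:,::-1])
g=cv2.cvtColor(f['img'],cv2.COLOR_RGB2GRAY).astype(int)
print(proj(f,[[.5776,-.108,.1],[.5776+.026,-.128,.038],[.5776-.026,-.128,.038],[.5776+.026,-.128,.044],[.5776-.026,-.128,.044]]).round(1).tolist())
"
```

```text
plan [-1.202  2.08  -0.032] turn -3.34
[[281.0, 214.8], [254.6, 179.7], [307.6, 179.1], [254.1, 180.6], [308.0, 180.0]]
```

View pics/w3.png

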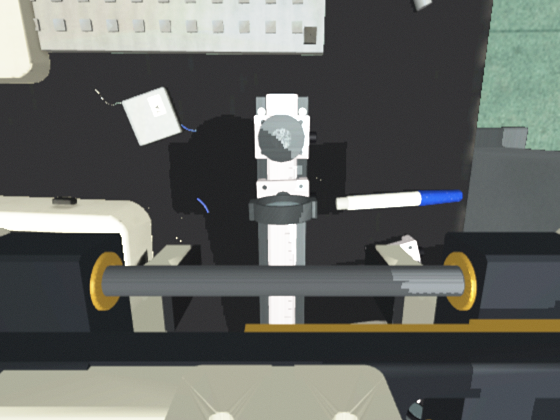

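The lens sits straight: carrier at 257..308 on row 180, ring at (283,208). Next is the slit plate.

Request:
jog_arm:
  deltas:
    - [[-0.4,0.7,0,-1],[-0.8,1.4,0,-2],[-1.2,2.08,0,-3.2],[-1.2,2.08,0,-3.3]]
  grip: 80

```text
t: 7.42
eef_pos: [0.4503, -0.0336, 0.1967]
ee_rot: [3.14, 0.001, -1.292]
force: [0.6, -0.7, 0.4]
width: 0.0801
gripper_force: 0.0
```

```bash
python3 -c "
from h import *
t=grab_frame('top'); print('frame top est',back(t,(328.6,260.4),.08))
f=grab_frame('wrist'); crop(f,140,100,420,300,2.5,'pics/w4.png')
s=arm.get_state(); print(s['eef_pos'],s['ee_rot'][2])
"
```

```text
frame top est [[ 0.45566143 -0.03182111  0.08      ]]
[ 0.45291703 -0.03405365  0.19714336] -1.294146380293769
```

View pics/w4.png

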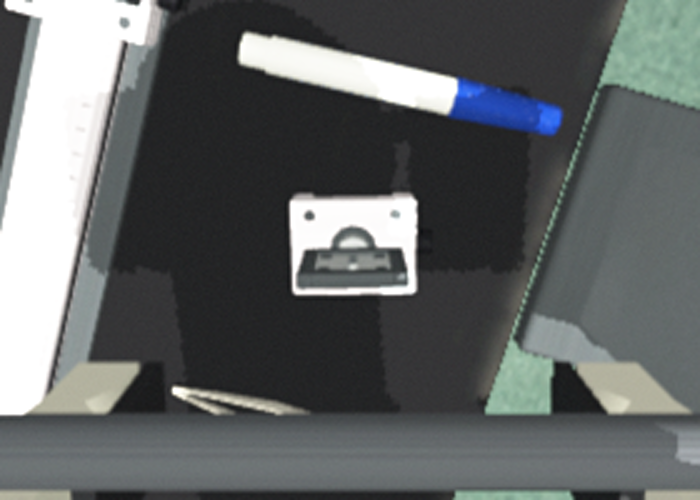

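The slit plate is square to the tool, its carrier centred at crop (353,245), i.e. (281.4,198). The marker and the tweezers are clear of the fingers.

```bash
python3 -c "
from h import *
f=grab_frame('wrist')
a=back(f,(281.4,198),.022)[0]; b=back(f,(281.2,205),.08)[0]; print(a,b)
plan((a[0]+b[0])/2,(a[1]+b[1])/2,.038,np.degrees(-1.2935))
"
```

```text
[ 0.45233228 -0.03251215  0.022     ] [ 0.45389274 -0.03785241  0.08      ]
plan [0.013 0.007 2.652] turn -0.02
```

Request:
jog_arm:
  deltas:
    - [[0,0,0.7,0],[0.01,0,1.5,0],[0.01,0.01,2.2,0],[0.01,0.01,2.6,0],[0.01,0.01,2.65,0],[0.01,0.01,2.65,0]]

```text
t: 8.32
eef_pos: [0.4535, -0.0352, 0.0388]
ee_rot: [3.141, -0.0, -1.296]
force: [-0.1, 0.4, 0.0]
width: 0.0801
gripper_force: 0.0
```

Request:
jog_arm:
  deltas:
    - [[0,0,0,0],[0,0,0,0],[0,0,0,0],[0,0,0,0],[0,0,0,0],[0,0,0,0]]
  grip: 30

```text
t: 9.07
eef_pos: [0.4532, -0.0349, 0.039]
ee_rot: [-3.141, -0.0, -1.295]
force: [-0.5, 0.9, 2.6]
width: 0.0396
gripper_force: 25.0
```

Request:
jog_arm:
  deltas:
    - [[0,0,-0.4,0],[0,0,-0.9,0],[0,0,-1.0,0],[0,0,-1.0,0]]

```text
t: 9.57
eef_pos: [0.4526, -0.0349, 0.0985]
ee_rot: [-3.141, 0.0, -1.295]
force: [0.3, -0.1, -1.8]
width: 0.0398
gripper_force: 25.0
```

```bash
python3 -c "
from h import *
plan(.5788+.0135*(-.048+.02),-.048,.098,-90.8)
"
```

```text
plan [ 0.78  -1.958  0.008] turn 3.32
```

Request:
jog_arm:
  deltas:
    - [[0.2,-0.5,0,1],[0.4,-1.0,0,2],[0.6,-1.5,0,3],[0.78,-1.9,0,3.32],[0.78,-1.96,0,3.32],[0.78,-1.96,0,3.32]]

```text
t: 10.32
eef_pos: [0.5776, -0.0481, 0.0972]
ee_rot: [3.139, -0.0, -1.585]
force: [-0.0, 0.1, -1.6]
width: 0.0396
gripper_force: 25.0
```

```bash
python3 -c "
from h import *
plan(.5788+.0135*(-.048+.02),-.048,.054,-90.8)
f=grab_frame('wrist'); crop(f,140,100,420,300,2.5,'pics/w5.png')
e=arm.get_state()['eef_pos']; print(e)
g=cv2.cvtColor(f['img'],cv2.COLOR_RGB2GRAY).astype(int)
print(proj(f,[[e[0]+.026,e[1]-.02,.08],[e[0]-.026,e[1]-.02,.08]]))
"
```

```text
plan [-0.002 -0.015  0.72 ] turn -0.0
[ 0.57753674 -0.04801388  0.09761898]
[[233.26769756 217.6992942 ]
 [326.85223741 216.39336382]]
```

View pics/w5.png

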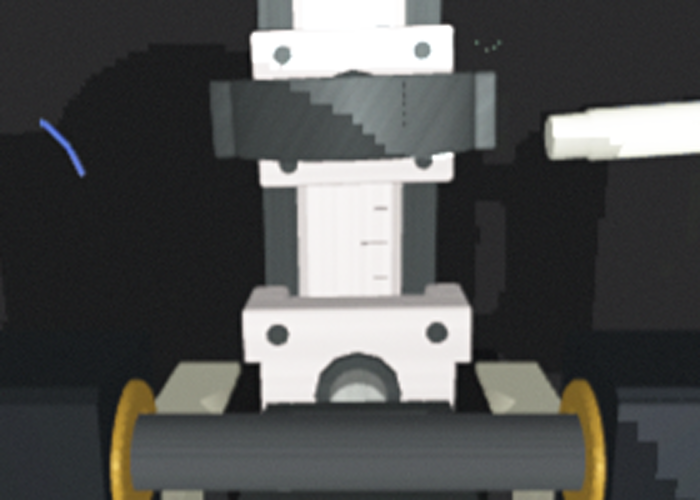

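The held carrier's middle is at crop 356.5 and the bar's at 349.3, so the tool must go 1.5 to 1.9 mm towards +x. The seated lens carrier is centred on the bar to within about 0.7 mm.

Request:
jog_arm:
  deltas:
    - [[0,-0.026,0.1,0],[0,-0.026,0.3,0],[0,-0.026,0.42,0],[0,-0.026,0.52,0],[0,-0.026,0.6,0],[0,-0.026,0.66,0],[0,-0.026,0.7,0],[0,-0.026,0.7,0]]

```text
t: 11.38
eef_pos: [0.5804, -0.048, 0.0567]
ee_rot: [3.142, -0.0, -1.585]
force: [-0.5, -0.4, -1.6]
width: 0.0397
gripper_force: 25.0
```

Request:
jog_arm:
  deltas:
    - [[0,0,0.02,0],[0,0,0.02,0]]

```text
t: 11.62
eef_pos: [0.5804, -0.048, 0.0556]
ee_rot: [-3.142, 0.0, -1.585]
force: [0.7, -0.0, -1.2]
width: 0.0399
gripper_force: 25.0
```

Request:
jog_arm:
  deltas:
    - [[0,0,0.015,0],[0,0,0.015,0]]

```text
t: 11.88
eef_pos: [0.5805, -0.048, 0.055]
ee_rot: [-3.141, -0.0, -1.585]
force: [-1.2, 0.5, 1.2]
width: 0.04
gripper_force: 25.0
```

Request:
jog_arm:
  deltas:
    - [[0,0,0,0],[0,0,0,0],[0,0,0,0],[0,0,0,0]]
  grip: 80

```text
t: 12.38
eef_pos: [0.5804, -0.048, 0.0546]
ee_rot: [-3.142, -0.0, -1.585]
force: [0.4, 0.2, 0.1]
width: 0.0744
gripper_force: 0.0
```

Request:
jog_arm:
  deltas:
    - [[0,0,-0.4,0],[0,0,-1.0,0],[0,0,-1.6,0],[0,0,-2.2,0],[0,0,-2.4,0],[0,0,-2.4,0]]

```text
t: 13.12
eef_pos: [0.5806, -0.0478, 0.1992]
ee_rot: [-3.14, 0.001, -1.585]
force: [-0.6, -0.0, -0.2]
width: 0.0798
gripper_force: 0.0
```

```bash
python3 -c "
from h import *
f=grab_frame('wrist'); crop(f,140,100,420,300,2.5,'pics/w6.png')
plan(.4437,.288,.2,-90-2.3)
"
```

```text
plan [-5.566  2.35  -0.03 ] turn 0.3
```

View pics/w6.png

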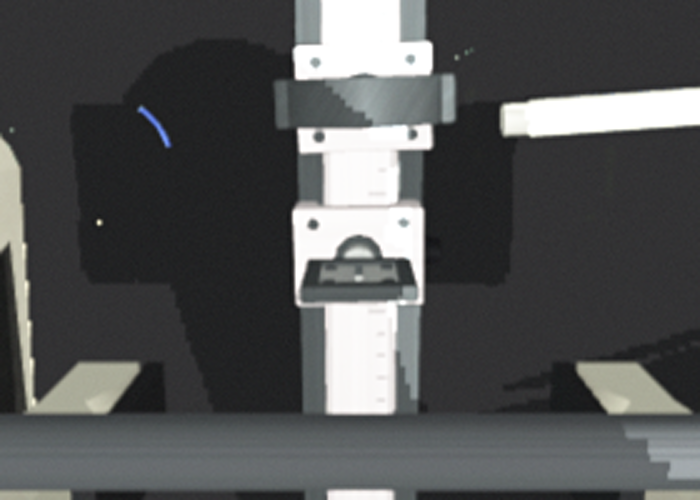

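The slit plate is seated (carrier middle 359 against bar 361, spacing as wanted). Next is the sample cell.

Request:
jog_arm:
  deltas:
    - [[-0.6,0.25,0,0],[-1.5,0.6,0,0],[-2.4,1.0,0,0],[-3.3,1.4,0,0],[-4.2,1.8,0,0.3],[-5.1,2.2,0,0.3],[-5.57,2.35,0,0.3],[-5.57,2.35,0,0.3]]

```text
t: 14.18
eef_pos: [0.4428, 0.2895, 0.1969]
ee_rot: [3.14, -0.002, -1.608]
force: [0.5, -0.2, -0.6]
width: 0.0799
gripper_force: 0.0
```

```bash
python3 -c "
from h import *
f=grab_frame('wrist'); crop(f,140,100,420,300,2.5,'pics/w7.png')
s=arm.get_state(); print(s['eef_pos'],s['ee_rot'])
"
```

```text
[0.44306659 0.28837415 0.19700261] [ 3.13970748e+00 -2.24143768e-03 -1.60906142e+00]
```

View pics/w7.png

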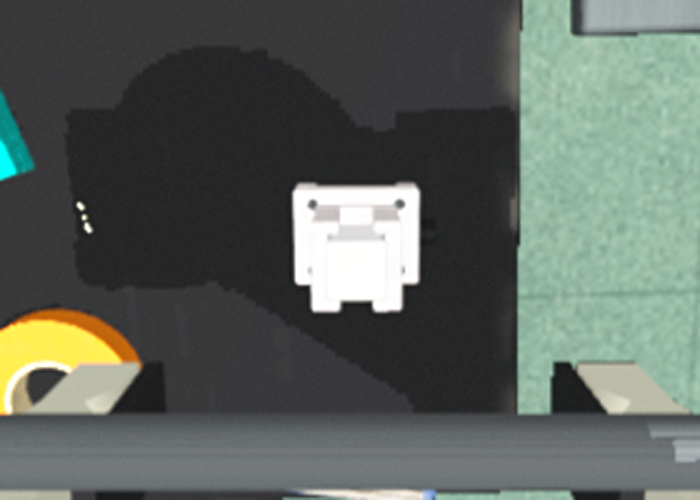

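The sample cell is square to the tool, carrier centre at crop (356,234), i.e. (282.6,193.6). The tape at crop (70,360) stays below the fingers.

```bash
python3 -c "
from h import *
f=grab_frame('wrist'); a=back(f,(282.6,193.6),.022)[0]; print(a)
plan(a[0],a[1]-.001,.038,-92.2)
"
```

```text
[0.44131264 0.2845563  0.022     ]
plan [0.066 0.028 2.655] turn -0.01
```

Request:
jog_arm:
  deltas:
    - [[0.05,0,0.7,0],[0.05,0,1.5,0],[0.05,0,2.2,0],[0.05,0,2.6,0],[0.05,0,2.65,0],[0.05,0,2.65,0]]

```text
t: 15.02
eef_pos: [0.4444, 0.2847, 0.0401]
ee_rot: [-3.141, -0.0, -1.612]
force: [-0.6, -0.1, 1.3]
width: 0.0804
gripper_force: 0.0
```

Request:
jog_arm:
  deltas:
    - [[0,0,0,0],[0,0,0,0],[0,0,0,0],[0,0,0,0],[0,0,0,0],[0,0,0,0],[0,0,0,0]]
  grip: 22

```text
t: 15.9
eef_pos: [0.4439, 0.2852, 0.0397]
ee_rot: [3.142, -0.0, -1.611]
force: [0.3, -0.4, 1.9]
width: 0.0319
gripper_force: 25.0
```

Request:
jog_arm:
  deltas:
    - [[0,0,-0.4,0],[0,0,-0.9,0],[0,0,-1.4,0],[0,0,-1.4,0]]

```text
t: 16.4
eef_pos: [0.4448, 0.2862, 0.1256]
ee_rot: [-3.139, 0.003, -1.611]
force: [-0.1, 0.5, -3.0]
width: 0.032
gripper_force: 25.0
```

```bash
python3 -c "
from h import *
plan(.580,.012,.098,-90.8)
"
```

```text
plan [ 4.477 -2.433  0.452] turn -0.3
```

Request:
jog_arm:
  deltas:
    - [[0.2,0,-0.45,0],[0.9,0,-0.5,0],[1.8,-0.1,-0.5,0],[2.7,-0.3,-0.5,0],[3.5,-0.8,-0.5,0],[4.1,-1.5,-0.4,-0.2],[4.48,-2.2,0.0,-0.3],[4.48,-2.43,0.4,-0.3]]

```text
t: 17.4
eef_pos: [0.5799, 0.0085, 0.0972]
ee_rot: [3.14, -0.0, -1.588]
force: [-1.1, -0.2, -2.5]
width: 0.032
gripper_force: 25.0
```

Request:
jog_arm:
  deltas:
    - [[0,0,0,0],[0,0,0,0]]

```text
t: 17.65
eef_pos: [0.5781, 0.0107, 0.0993]
ee_rot: [3.14, -0.0, -1.585]
force: [-0.3, 0.3, -2.4]
width: 0.0321
gripper_force: 25.0
```

```bash
python3 -c "
from h import *
plan(.580,.012,.098,-90.8)
f=grab_frame('wrist'); crop(f,140,100,420,300,2.5,'pics/w8.png')
s=arm.get_state(); print(s['eef_pos'],s['ee_rot'],s['force'])
"
```

```text
plan [-0.022 -0.031  0.022] turn 0.0
[0.57846724 0.01102647 0.1000536 ] [-3.14144851e+00 -8.17284825e-06 -1.58404181e+00] [ 0.37009237  0.81138514 -1.42077966]
```

View pics/w8.png

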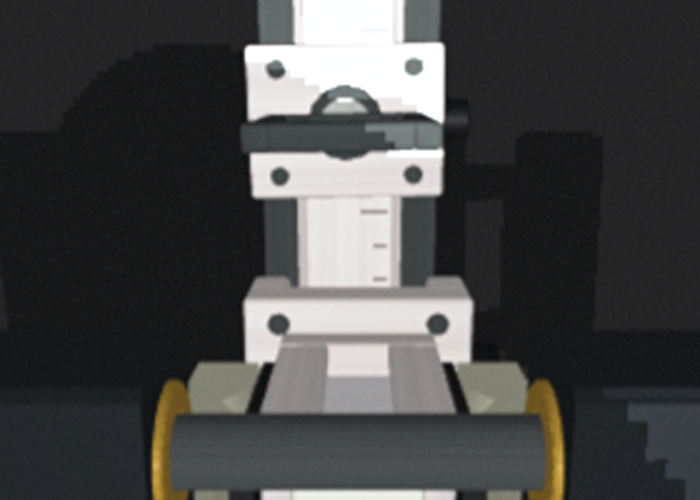

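The held carrier's middle is at crop 358 and the bar's at 349.5, so the arm still lacks about 2 mm in x, which settling may partly supply. I lower partway, let it settle and read again.

Request:
jog_arm:
  deltas:
    - [[-0.02,-0.02,0.2,0],[-0.02,-0.02,0.4,0],[-0.02,-0.02,0.4,0],[-0.02,-0.02,0.4,0]]

```text
t: 18.2
eef_pos: [0.5801, 0.012, 0.0757]
ee_rot: [3.142, -0.0, -1.584]
force: [0.2, -0.4, -2.0]
width: 0.0319
gripper_force: 25.0
```

```bash
python3 -c "
from h import *
for i in range(4):
    f=grab_frame('wrist'); print(arm.get_state()['eef_pos'].round(4))
g=cv2.cvtColor(f['img'],cv2.COLOR_RGB2GRAY).astype(int)
for v in (192,196,200): print(v,'bar',np.flatnonzero(g[v,220:340]>180)[[0,-1]]+220,g[v,240:320].tolist())
for v in (224,228,232): print(v,'car',np.flatnonzero(g[v,220:345]>120)[[0,-1]]+220)
plan(.5802,.012,.0558,-90.8)
"
```

```text
[0.5802 0.012  0.0759]
[0.5803 0.012  0.076 ]
[0.5803 0.0119 0.076 ]
[0.5803 0.0119 0.076 ]
192 bar [260 304] [25, 26, 24, 24, 27, 61, 72, 70, 69, 69, 72, 70, 73, 70, 73, 73, 73, 74, 70, 84, 185, 205, 203, 206, 226, 235, 236, 236, 237, 236, 233, 234, 236, 236, 234, 235, 234, 236, 239, 238, 238, 238, 237, 236, 236, 238, 235, 233, 233, 233, 235, 236, 235, 234, 235, 235, 236, 237, 238, 237, 236, 214, 199, 200, 203, 150, 86, 70, 70, 68, 71, 69, 70, 70, 69, 72, 70, 70, 72, 68]
196 bar [260 304] [25, 24, 25, 27, 26, 49, 71, 73, 70, 72, 71, 68, 70, 70, 73, 75, 74, 73, 69, 83, 184, 205, 204, 205, 226, 234, 235, 236, 236, 235, 233, 234, 235, 235, 234, 234, 234, 236, 238, 239, 237, 237, 237, 235, 237, 238, 235, 232, 232, 232, 235, 236, 235, 234, 235, 235, 235, 236, 238, 238, 235, 213, 198, 200, 200, 139, 81, 71, 71, 70, 70, 70, 72, 71, 71, 68, 69, 71, 72, 65]
200 bar [260 304] [25, 28, 24, 26, 27, 48, 66, 72, 69, 71, 70, 73, 71, 69, 72, 74, 75, 73, 69, 83, 186, 205, 203, 203, 224, 234, 235, 236, 235, 235, 233, 233, 235, 235, 234, 235, 234, 236, 238, 237, 237, 236, 235, 234, 236, 237, 236, 233, 233, 233, 234, 235, 234, 234, 236, 235, 236, 237, 238, 237, 235, 213, 198, 200, 202, 139, 82, 69, 70, 70, 72, 69, 70, 71, 71, 69, 69, 70, 73, 67]
224 car [237 328]
228 car [238 328]
232 car [238 328]
plan [-0.001  0.002  0.337] turn 0.0
```

The bar's middle (282.5) and the carrier's (283) agree. I lower straight down.

Request:
jog_arm:
  deltas:
    - [[0,0,0.1,0],[0,0,0.18,0],[0,0,0.25,0],[0,0,0.31,0],[0,0,0.34,0],[0,0,0.34,0]]

```text
t: 19.15
eef_pos: [0.5799, 0.0118, 0.0557]
ee_rot: [3.141, -0.0, -1.585]
force: [-2.5, 0.3, 3.7]
width: 0.0321
gripper_force: 25.0
```

Request:
jog_arm:
  deltas:
    - [[0,0,0,0],[0,0,0,0],[0,0,0,0],[0,0,0,0],[0,0,0,0]]
  grip: 80

```text
t: 19.77
eef_pos: [0.5801, 0.0119, 0.0552]
ee_rot: [3.142, -0.0, -1.585]
force: [-0.2, 0.6, 0.1]
width: 0.0757
gripper_force: 0.0
```

Request:
jog_arm:
  deltas:
    - [[0,0,-0.4,0],[0,0,-1.0,0],[0,0,-1.6,0],[0,0,-2.2,0],[0,0,-2.4,0],[0,0,-2.4,0]]

```text
t: 20.52
eef_pos: [0.5803, 0.012, 0.1998]
ee_rot: [-3.14, 0.001, -1.585]
force: [0.3, -0.5, -1.6]
width: 0.08
gripper_force: 0.0
```

```bash
python3 -c "
from h import *
plan(.438,.157,.2,-90-19.3)
"
```

```text
plan [-2.383  2.405 -0.005] turn 3.7
```

Request:
jog_arm:
  deltas:
    - [[-0.6,0.6,0,0.9],[-1.2,1.2,0,1.8],[-1.8,1.8,0,2.8],[-2.38,2.4,0,3.7],[-2.38,2.4,0,3.7],[-2.38,2.4,0,3.7]]

```text
t: 21.28
eef_pos: [0.4377, 0.1566, 0.1984]
ee_rot: [3.141, -0.001, -1.906]
force: [0.8, 0.4, 0.6]
width: 0.08
gripper_force: 0.0
```

```bash
python3 -c "
from h import *
f=grab_frame('wrist'); crop(f,140,100,420,300,2.5,'pics/w9.png')
s=arm.get_state(); print(s['eef_pos'],s['ee_rot'])
M=R.from_euler('xyz',s['ee_rot']).as_matrix()
# where would a carrier centred under the tool appear
P=[s['eef_pos']*[1,1,0]+M@[a,b,0]+[0,0,.022] for a in(-.02,.02) for b in(-.026,.026)]; print(((proj(f,P)-[140,100])*2.5).round())
"
```

```text
[0.43809941 0.15625227 0.19848751] [ 3.14095859e+00 -1.25483280e-03 -1.90710736e+00]
[[291. 289.]
 [413. 289.]
 [289. 195.]
 [415. 195.]]
```

View pics/w9.png

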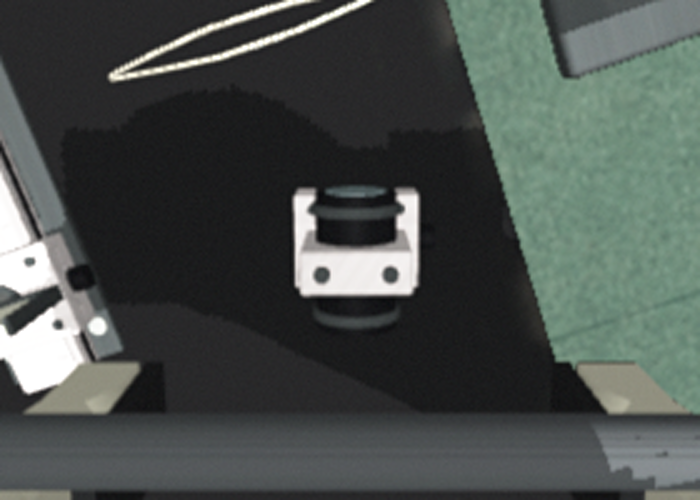

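The tube lens is square to the tool: carrier at crop 294..419 by 188..288 against the expected 290..414 by 195..289, so about 2 mm in tool x. The screen and the tweezers are clear of the fingers.

Request:
jog_arm:
  deltas:
    - [[0.03,0,0.7,0],[0.03,0,1.5,0],[0.03,0,2.2,0],[0.03,0,2.6,0],[0.03,0,2.66,0],[0.03,0,2.66,0]]

```text
t: 22.08
eef_pos: [0.4381, 0.1546, 0.0398]
ee_rot: [3.142, -0.0, -1.908]
force: [0.5, 0.1, -0.2]
width: 0.08
gripper_force: 0.0
```

Request:
jog_arm:
  deltas:
    - [[0,0,0,0],[0,0,0,0],[0,0,0,0],[0,0,0,0],[0,0,0,0],[0,0,0,0]]
  grip: 30

```text
t: 22.82
eef_pos: [0.4375, 0.1551, 0.0398]
ee_rot: [-3.141, 0.0, -1.908]
force: [-0.8, 0.5, 3.7]
width: 0.0399
gripper_force: 25.0
```

Request:
jog_arm:
  deltas:
    - [[0,0,-0.4,0],[0,0,-0.9,0],[0,0,-1.0,0],[0,0,-1.0,0]]

```text
t: 23.32
eef_pos: [0.4372, 0.1549, 0.0993]
ee_rot: [3.141, 0.0, -1.908]
force: [-0.5, -0.2, -3.0]
width: 0.0399
gripper_force: 25.0
```

```bash
python3 -c "
from h import *
plan(.5808,.072,.098,-90.8)
"
```

```text
plan [ 0.512 -2.716  0.021] turn -3.7
```

Request:
jog_arm:
  deltas:
    - [[0.4,-0.3,0,-1],[0.8,-0.6,0,-2],[1.13,-0.9,0,-3],[1.0,-1.4,0,-3.7],[0.8,-1.9,0,-3.7],[0.6,-2.5,0,-3.7],[0.51,-2.72,0,-3.7],[0.51,-2.72,0,-3.7]]

```text
t: 24.32
eef_pos: [0.581, 0.0718, 0.0978]
ee_rot: [3.139, -0.001, -1.586]
force: [0.1, 0.2, -2.5]
width: 0.0401
gripper_force: 25.0
```

Request:
jog_arm:
  deltas:
    - [[0,0,0.1,0],[0,0,0.3,0],[0,0,0.4,0],[0,0,0.4,0],[0,0,0.4,0]]

```text
t: 24.95
eef_pos: [0.5815, 0.0723, 0.0759]
ee_rot: [-3.141, 0.0, -1.584]
force: [0.3, 0.5, -2.6]
width: 0.0397
gripper_force: 25.0
```

```bash
python3 -c "
from h import *
plan(.5808,.072,.0558,-90.8)
f=grab_frame('wrist'); crop(f,140,100,420,300,2.5,'pics/w10.png')
s=arm.get_state(); print(s['eef_pos'],s['ee_rot'],s['force'])
g=cv2.cvtColor(f['img'],cv2.COLOR_RGB2GRAY).astype(int)
for v in (192,196,200,204): print(v,'bar',np.flatnonzero(g[v,220:340]>160)[[0,-1]]+220)
for v in (220,224,228,232): print(v,'car',np.flatnonzero(g[v,220:345]>120)[[0,-1]]+220)
"
```

```text
plan [0.005 0.012 0.335] turn 0.0
[0.58156458 0.07226242 0.07598244] [-3.14108414e+00  1.70106399e-04 -1.58458845e+00] [ 0.97808761  1.36645503 -2.13345705]
192 bar [261 305]
196 bar [261 305]
200 bar [261 305]
204 bar [261 305]
220 car [237 328]
224 car [237 328]
228 car [238 328]
232 car [238 328]
```

View pics/w10.png

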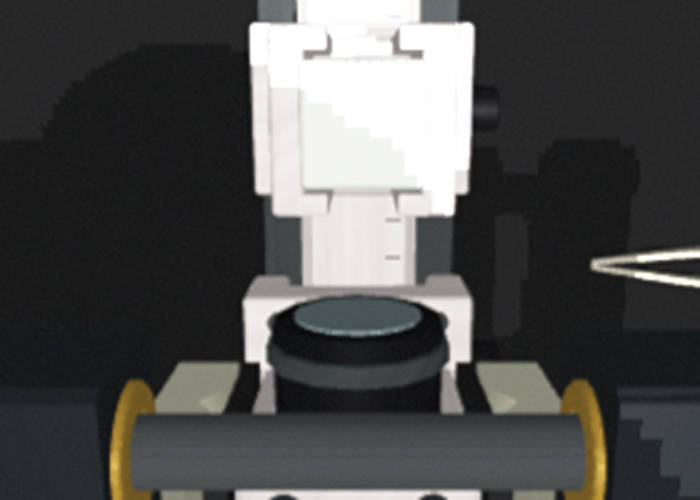

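The bar (middle 283) and the held carrier (282.8) line up, and the cell is seated at crop (362,120). I lower.

Request:
jog_arm:
  deltas:
    - [[0,0,0.1,0],[0,0,0.18,0],[0,0,0.25,0],[0,0,0.31,0],[0,0,0.335,0],[0,0,0.335,0]]

```text
t: 25.75
eef_pos: [0.5813, 0.0721, 0.0559]
ee_rot: [3.142, -0.0, -1.585]
force: [-1.8, -0.1, 2.4]
width: 0.0402
gripper_force: 25.0
```

Request:
jog_arm:
  deltas:
    - [[0,0,0,0],[0,0,0,0],[0,0,0,0],[0,0,0,0],[0,0,0,0]]
  grip: 80

```text
t: 26.38
eef_pos: [0.5814, 0.0722, 0.0556]
ee_rot: [-3.142, -0.0, -1.585]
force: [-0.2, -0.7, 0.6]
width: 0.0788
gripper_force: 0.0
```

Request:
jog_arm:
  deltas:
    - [[0,0,-0.4,0],[0,0,-1.0,0],[0,0,-1.6,0],[0,0,-2.2,0],[0,0,-2.4,0],[0,0,-2.4,0]]

```text
t: 27.12
eef_pos: [0.5816, 0.0724, 0.2001]
ee_rot: [-3.14, 0.001, -1.585]
force: [0.7, -0.7, 0.2]
width: 0.0801
gripper_force: 0.0
```

Request:
jog_arm:
  deltas:
    - [[0,0.5,-0.3,0],[0,1.0,-0.5,0],[0,1.5,-0.5,0],[0,2.0,-0.5,0],[0,2.3,-0.5,0],[0,2.3,-0.5,0]]

```text
t: 27.88
eef_pos: [0.4426, 0.0741, 0.2293]
ee_rot: [3.141, 0.0, -1.584]
force: [0.3, 0.3, -0.8]
width: 0.0796
gripper_force: 0.0
```

```bash
python3 -c "
from h import *
f=grab_frame('top'); s=grab_frame('scene'); 
a=cv2.resize(f['img'][165:235,215:425],None,fx=3.8,fy=3.8,interpolation=2)
b=cv2.resize(s['img'][120:225,225:435],None,fx=3.04,fy=3.04,interpolation=2)
b=cv2.copyMakeBorder(b,0,0,0,a.shape[1]-b.shape[1],0); cv2.imwrite('pics/fin.png',np.vstack([a,b])[:,:,::-1])
for i,y in enumerate((-.108,-.048,.012,.072)): print(((proj(f,[[.579+.0135*(y+.02),y,.1]])-[215,165])*3.8).round())
"
```

```text
[[585. 121.]]
[[467. 118.]]
[[349. 115.]]
[[231. 112.]]
```

View pics/fin.png

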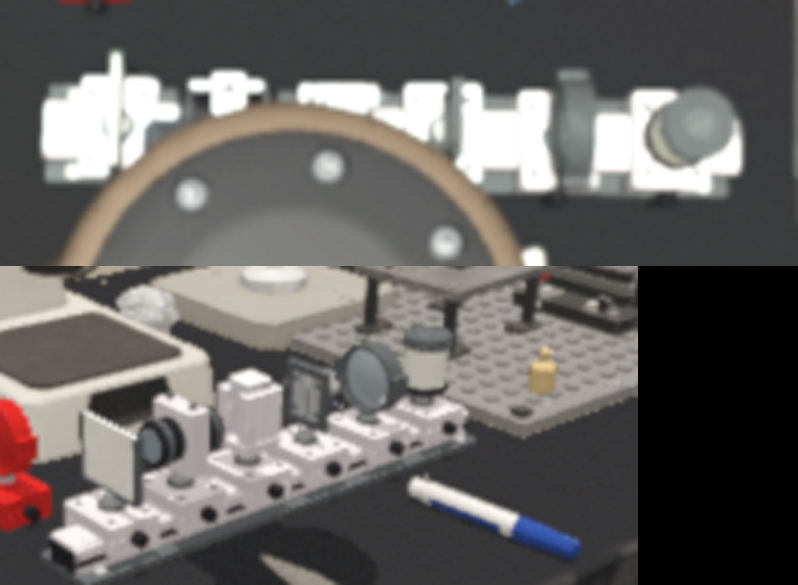

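The final pictures show all four optics upright and evenly spaced between the lamp and the screen: lens (372,375), slit (308,390), cell (250,410) and tube (180,440) in the lower picture. Every carrier sits level with the fixed ones.

```bash
python3 -c "
from station import arm
print(arm.job_done())"
```

```text
the job is handed in; nothing more can be done
None
```

The large lens, slit plate, sample cell and tube lens are seated upright on the rail about 60 mm apart from lamp to screen, released and clear of the arm; I handed the job in at about 28 s of the 93 s, and no verdict came back.

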